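# Sweep a near-field probe round the cover joint of a sloped controller board

## Task

Take the needle probe (the one with the square handle) from its stand and, holding it square to the sloping board with its tip down in the channel round the metal cover, guide it along the whole channel: from the upper left end as the robot sees it, down, across the bottom and up to the upper right end. Go slowly, never above 6 cm a second in the channel, and do not press hard on the board. Then set the probe back in its own stand, upright and fully home, without dropping it, and leave the other probe and everything else where it is.

Things in the scene. Friction and masses are not known exactly. Their poses are not given: they have to be found in the camera images.
- probe: Needle probe, loose, 175 mm long, about 0.12 kg, upright in stand_a at the start. Origin at the very end of its tip; z runs along its axis to the handle's top. From the tip: needle 6 mm dia with round end to 28 mm, shaft 10 mm dia to 60 mm, tapered plug, flange, then a black square handle 24 x 24 mm from 100 to 175 mm, its flats facing its own x and y; grip any two opposite flats
- probe_handle (a point): Point on the probe's axis in its square handle, 150 mm from the tip and 25 mm below the handle's top: where to grip; axes as the probe's
- probe_flange (a point): Point on the probe's axis at the underside of its flange, 95 mm from the tip. Flange 52 mm dia, 5 mm thick. Below it the plug tapers from 33 mm dia (at the flange) to 21 mm dia (35 mm lower)
- blade_probe: The other probe, not wanted: same plug and flange, but a flat 18 mm wide blade end and a short round handle (32 mm dia, 45 mm tall; 145 mm overall). Stands in stand_b. Origin at the end of the blade
- stand_a: Stand of the needle probe, fixed: 90 x 90 x 10 mm base plate and two posts (8 mm thick, at its y = +-29 mm, 100 mm high) carrying an upright tapered metal cup, open below; 115 mm high. Origin at the centre of its underside, z up
- stand_a_seat (a point): Centre of the mouth of stand_a's cup, level with its rim, 115 mm above the table. Cup inside 38 mm dia at the mouth, 25 mm at its lower end 37 mm below; outside 46 mm dia. When the probe is home its flange lies on this rim and its tip is 95 mm straight below this point; the plug then has about 2.5 mm of sideways play
- stand_b: Stand of the blade probe, fixed, same make as stand_a
- jig: Fixed service jig, 150 x 190 mm base plate, that carries the sloping board. Origin at the centre of its underside; its x points the way the slope rises (away from the robot at yaw 0), z up
- panel: Controller board on the jig, fixed, 170 (x) x 210 (y) x 8 mm, sloped 35 degrees. Origin at the centre of its upper face, 75 mm above the table; x points up the slope, y level to the left as the robot sees it, z square out of the board, leaning 35 degrees from vertical back towards the robot. Parts outside the channel's rim stand up to 26 mm high on it
- cover (a point): Centre of the top of the board's metal cover (100 in x, 96 in y, 10 mm high; board x = +22, y = 0). A rim 6 mm thick, 10 mm high goes round its left, lower and right sides. Between them the channel: 14 mm wide, 10 mm deep, floor = board face, centre lines at board y = +55 (left), x = -35 (bottom), y = -55 mm (right), square corners, upper ends open; axes as the board's
- seam_start (a point): Point on the channel's centre line, 3 mm above its floor: upper left end of the channel, where the sweep begins (board x = +55, y = +55 mm); axes as the board's
- corner_left (a point): Point on the channel's centre line, 3 mm above its floor: lower left corner of the channel (board x = -35, y = +55 mm); axes as the board's
- corner_right (a point): Point on the channel's centre line, 3 mm above its floor: lower right corner of the channel (board x = -35, y = -55 mm); axes as the board's
- seam_end (a point): Point on the channel's centre line, 3 mm above its floor: upper right end of the channel, where the sweep finishes (board x = +55, y = -55 mm); axes as the board's
- bottle: loose white plastic bottle, 52 mm dia, 130 mm tall, upright; origin at the centre of its underside; a bystander
- spool: loose metal wire spool standing on its flange, 52 mm dia, 60 mm tall; origin at the centre of its underside; a bystander
- multimeter: loose yellow hand meter lying flat, 80 x 150 x 46 mm (long side along its y); origin at the centre of its underside; a bystander
- screwdriver: loose screwdriver lying flat, 180 mm long along its x, under 40 mm high; a bystander
- tape: loose roll of paper tape lying flat, 90 mm dia, 20 mm high; origin at the centre of its underside; a bystander
- carton: loose cardboard box 90 x 70 x 60 mm (x, y, z); origin at the centre of its underside; a bystander
- tin: loose steel tin, 70 mm dia, 80 mm tall, upright; origin at the centre of its underside; a bystander
- relay: loose grey relay module 36 x 50 x 30 mm (x, y, z); origin at the centre of its underside; a bystander
There are look-alikes about, which are no part of the job. What is shaped like the probe but orange, pink or turquoise is not meant.

How it is judged:
On the way, in this order (a step that is already met when the one before it is completed fails the run):
1. needle tip is down in the channel at its upper left end, probe square to the board (x of probe in the frame of panel between 0.048 and 0.062 m and y of probe in the frame of panel between 0.048 and 0.062 m and z of probe in the frame of panel below 0.008 m and angle between the z axis of probe and the z axis of panel, either way round below 0.27 rad).
2. tip passes channel point 1, down in the channel, probe square to the board within 15 degrees (x of probe in the frame of panel between 0.018 and 0.032 m and y of probe in the frame of panel between 0.048 and 0.062 m and z of probe in the frame of panel below 0.008 m and angle between the z axis of probe and the z axis of panel, either way round below 0.27 rad).
3. tip passes channel point 2, down in the channel, probe square to the board within 15 degrees (x of probe in the frame of panel between -0.012 and 0.002 m and y of probe in the frame of panel between 0.048 and 0.062 m and z of probe in the frame of panel below 0.008 m and angle between the z axis of probe and the z axis of panel, either way round below 0.27 rad).
4. tip has come down the left side to the lower left corner (x of probe in the frame of panel between -0.042 and -0.028 m and y of probe in the frame of panel between 0.048 and 0.062 m and z of probe in the frame of panel below 0.008 m and angle between the z axis of probe and the z axis of panel, either way round below 0.27 rad).
5. tip passes channel point 4, down in the channel, probe square to the board within 15 degrees (x of probe in the frame of panel between -0.042 and -0.028 m and y of probe in the frame of panel between 0.0115 and 0.0255 m and z of probe in the frame of panel below 0.008 m and angle between the z axis of probe and the z axis of panel, either way round below 0.27 rad).
6. tip passes channel point 5, down in the channel, probe square to the board within 15 degrees (x of probe in the frame of panel between -0.042 and -0.028 m and y of probe in the frame of panel between -0.0255 and -0.0115 m and z of probe in the frame of panel below 0.008 m and angle between the z axis of probe and the z axis of panel, either way round below 0.27 rad).
7. tip has followed the bottom channel to the lower right corner (x of probe in the frame of panel between -0.042 and -0.028 m and y of probe in the frame of panel between -0.062 and -0.048 m and z of probe in the frame of panel below 0.008 m and angle between the z axis of probe and the z axis of panel, either way round below 0.27 rad).
8. tip passes channel point 7, down in the channel, probe square to the board within 15 degrees (x of probe in the frame of panel between -0.012 and 0.002 m and y of probe in the frame of panel between -0.062 and -0.048 m and z of probe in the frame of panel below 0.008 m and angle between the z axis of probe and the z axis of panel, either way round below 0.27 rad).
9. tip passes channel point 8, down in the channel, probe square to the board within 15 degrees (x of probe in the frame of panel between 0.018 and 0.032 m and y of probe in the frame of panel between -0.062 and -0.048 m and z of probe in the frame of panel below 0.008 m and angle between the z axis of probe and the z axis of panel, either way round below 0.27 rad).
10. tip has followed the right side to the upper right end (x of probe in the frame of panel between 0.048 and 0.062 m and y of probe in the frame of panel between -0.062 and -0.048 m and z of probe in the frame of panel below 0.008 m and angle between the z axis of probe and the z axis of panel, either way round below 0.27 rad).
At the end, for the whole second after the job is handed in: After the channel points have been passed in order: the needle probe stands in stand_a, flange on the rim within 3 mm, centred within 6 mm, upright within 0.06 rad and at rest; the blade probe within 20 mm and all bystanders within 30 mm of where they started (horizontal distance between probe and stand_a_seat below 0.006 m and z of probe in the frame of stand_a_seat between -0.098 and -0.092 m and angle between probe's own z axis and vertical below 0.06 rad and linear speed of probe below 0.02 m/s and distance of each of bottle, spool, multimeter, screwdriver, tape, carton, tin, relay from where it was at the start of the episode below 0.03 m and distance of blade_probe from where it was at the start of the episode below 0.02 m); the robot touches nothing.
It fails at once if the probe moves faster than 6 cm/s while its tip is down in the channel (z of probe in the frame of panel between -0.01 and 0.008 m and x of probe in the frame of panel between -0.044 and 0.072 m and y of probe in the frame of panel between -0.064 and 0.064 m and linear speed of probe above 0.06 m/s).
It fails at once if the probe presses on the board or jig with more than 15 N (contact force between probe and panel above 15 N or contact force between probe and jig above 15 N).
It fails at once if the probe is let go of while more than 20 mm above its seat (contact force between the fingers and probe below 0.1 N and z of probe in the frame of stand_a_seat above -0.075 m).
It fails at once if the blade probe is moved by more than 20 mm, or a bystander by more than 30 mm (distance of any of bottle, spool, multimeter, screwdriver, tape, carton, tin, relay from where it was at the start of the episode above 0.03 m or distance of blade_probe from where it was at the start of the episode above 0.02 m).
It also fails if it takes over 72 s, if anything falls off the work surface, if the arm or the gripper's body presses on something with over 40 N, if the wrist force passes 120 N, or if a joint passes its speed limit or range.

## Robot

A 6-joint arm with a two-finger parallel gripper is mounted at the origin on the work surface. World frame = base frame: x ahead of the robot, y to its left, z up, the work surface at z = 0. Lengths are in m, angles in rad, forces in N, time in s.
With the tool pointing down it reaches from about 0.35 to 0.975 m from the base axis. Payload 4.9 kg.
Tool frame: the origin (TCP) lies midway between the tips of the shut fingers; the grasp point (between the pads) lies 19 mm behind it; z points along the fingers, y is the line along which they close (so a half turn about z gives the same grasp; the last joint's range is limited). The gripper opens to 85 mm and grips with 20 to 120 N. Pads are 22 mm wide; open, the fingers measure 114 mm over their backs; the gripper's body (76 mm by 85 mm) begins 54 mm behind the grasp point. The pads swing forward as they close: fully open they stand 13 mm farther back than shut.
Start: joints at [-1.387, 0.053, 1.613, -0, 1.476, -0.119], TCP at [0.186, -0.597, 0.231] pointing down, gripper open.
Joint ranges: [-3.01, 3.01], [-1.01, 2.22], [0.06, 2.58], [-1.02, 4.17], [0.09, 2.62], [-3.14, 3.14]. Speed limits (rad/s): [2.57, 2.57, 3.14, 3.14, 3.14, 3.14].

## Interface

Orientations are given as a unit quaternion [w, x, y, z].
In Python, from plant import * gives the robot as it stands.
- The arm moves only by the tool jog_arm, never from a script. Its argument "targets" is a list of rows, each a list of 3 entries, a list of its own where there are three numbers: the shift along the tool's x, y, z in units of 25 mm (1.0 is 25 mm), then the turn, a rotation vector about the tool's x, y, z in units of 8 degrees (1.0 is 8 degrees), then the opening in per cent of the stroke, from 0 (shut) to 100 (fully open). A call has 1 to 8 rows; each row is the pose to reach, as a shift and turn from the pose commanded when the call began, along the tool's axes at that moment; what a row does not reach only later rows make up. A row lasts 1/8 s, in which the tool goes at most 62.5 mm and 10.7 degrees, less where a joint would pass 70% of its speed; a pose out of reach is approached as far as the arm can. A call with a gripper value outside its range is refused whole. The fingers move at their own pace and stop on an object; the grip force is fixed at half the most. Time passes only in rows, so rows that repeat a pose let the fingers close. It gives the time, the measured TCP pose, the force, the opening and the grip force at its end, in the units of the state.
- state(): the state, without advancing time (a new reading comes with each control period).
- grab_frame(name): name is "scene" or "top" or "wrist"; returns (picture, depth): 400x640x3 uint8, red, green, blue; 400x640 float32, m along the optical axis (not along the pixel's ray), 0 where there is no reading.
- camera_params(name): a dict with "fovy" (degrees; the focal length in pixels is half the picture's height over the tangent of half this angle, whatever the lens; pixels are square), "cx", "cy" (the principal point, pixels), "rvec" (rotation vector, rad) and "tvec" (3), from world to camera coordinates, as OpenCV has them; the wrist camera has in their place "hand_eye" (4x4, takes a point from camera to tool coordinates, whose origin is the TCP and whose axes are the flange's). Camera axes: x right, y down, z forward; pixel columns grow to the right and rows downward; lengths in m; the calibration is good to about 2 mm. A picture is of the moment at which its call begins: read the wrist's pose just before it. camera_params takes no time and is no camera call.
- job_done(): hands the job in; it is judged then, once.
The state is a dict: "time": time; "joint_pos": joint angles; "joint_vel": joint speeds; "joint_efforts": joint torques, N m; "tool_pos": TCP position; "tool_rot": TCP orientation; "contact_force": force on the tool from outside, world axes, zero at the start; "ft_torque": the same for the moment, N m; "gripper_width": opening from 0.0 (shut) to 1.0 (fully open); "grasp_force": force on a finger pad.
Only numpy, scipy, OpenCV 4.12 (cv2) and the standard library are available. Lean on these libraries where they do the work, as an engineer would, in place of code of your own. Each camera call takes 0.05 s, during which the arm holds its last target. There are 200 camera calls.

## Working session

There is one attempt and no reset: what is moved stays moved. The work goes in short steps, Python scripts to look and compute and a tool call to move; the robot and the scene stay as the last step left them, time stands still between calls to the robot, and variables do not carry over. Pictures are saved under pics/ and viewed, at most 10 in all, crops included, and the job is handed in when it is done.

Besides the shell and the picture viewer there is one more tool, called after ">>>" as a command line: name --argument value ..., lists and objects as JSON in quotes. jog_arm: Moves the arm, as the interface text tells. Its arguments: {"type":"object","properties":{"targets":{"type":"array"}},"required":["targets"]}

```bash
mkdir -p pics; ls
cat > h.py <<'E'
from plant import *
import numpy as np, cv2
from scipy.spatial.transform import Rotation as R
def K(n):
    p=camera_params(n); f=200/np.tan(np.radians(p["fovy"])/2); return p,f
def T_wc(n,s=None):
    p,f=K(n)
    if n=="wrist":
        s=s or state(); q=s["tool_rot"]; T=np.eye(4); T[:3,:3]=R.from_quat([q[1],q[2],q[3],q[0]]).as_matrix(); T[:3,3]=s["tool_pos"]
        return T@np.array(p["hand_eye"])
    M=np.eye(4); M[:3,:3]=R.from_rotvec(np.ravel(p["rvec"])).as_matrix(); M[:3,3]=np.ravel(p["tvec"]); return np.linalg.inv(M)
def cloud(n,d,T):
    p,f=K(n); v,u=np.mgrid[0:400,0:640]
    P=np.stack([(u-p["cx"])/f*d,(v-p["cy"])/f*d,d],-1); return P@T[:3,:3].T+T[:3,3]
def ray(n,T,u,v,z):
    p,f=K(n); r=T[:3,:3]@np.array([(u-p["cx"])/f,(v-p["cy"])/f,1]); return T[:3,3]+r*(z-T[2,3])/r[2]
def proj(n,T,X):
    p,f=K(n); c=np.linalg.inv(T)@np.append(X,1); return c[0]/c[2]*f+p["cx"],c[1]/c[2]*f+p["cy"]
E
python3 - <<'E'
from h import *
s=state(); print(s)
for n in("scene","top","wrist"):
    T=T_wc(n,state()); im,d=grab_frame(n); np.savez(f"pics/{n}0.npz",im=im,d=d,T=T); cv2.imwrite(f"pics/{n}0.png",im[...,::-1]); print(n,camera_params(n))
E
```

```text
pics
{'time': 0.0, 'joint_pos': array([-1.38699120e+00,  5.33658269e-02,  1.61428239e+00, -4.73711754e-05,
        1.47599216e+00, -1.18998010e-01]), 'joint_vel': array([ 1.59891362e-03, -2.74527975e-04,  2.59182530e-04,  9.53450968e-05,
       -8.98729081e-04,  4.87140833e-04]), 'joint_efforts': array([ 5.46024239e-04, -3.93681514e+01, -3.70175207e+01, -1.52310013e-04,
        6.93681897e-03, -5.23428980e-07]), 'tool_pos': array([ 0.18624836, -0.59595726,  0.23006439]), 'tool_rot': array([-1.02255618e-03,  9.88559799e-01,  1.50825975e-01, -5.67353612e-05]), 'contact_force': array([-0.73386749, -0.19355343,  0.44085424]), 'ft_torque': array([-0.05071678, -0.05582105, -0.0032172 ]), 'grasp_force': 0.0, 'gripper_width': 0.9996114798246598}
scene {'fovy': 55.46019864039979, 'cx': 323.1282320778599, 'cy': 204.21688793882564, 'rvec': array([ 1.66619068,  1.83756613, -0.81300237]), 'tvec': array([ 0.05681116, -0.26114717,  1.50477782])}
top {'fovy': 55.748185773746926, 'cx': 315.52480032640386, 'cy': 203.40129953444097, 'rvec': array([ 2.09536202, -2.13961428,  0.16495215]), 'tvec': array([0.03242789, 0.53495654, 1.11321432])}
wrist {'fovy': 71.97911552033219, 'cx': 318.70943409114733, 'cy': 198.95453365179642, 'hand_eye': array([[-6.15837993e-04, -9.62426586e-01, -2.71541318e-01,
         6.86968394e-02],
       [ 9.99999806e-01, -6.18112463e-04, -7.71521818e-05,
         3.87121162e-04],
       [-9.35897619e-05, -2.71541313e-01,  9.62426780e-01,
        -1.42286830e-01],
       [ 0.00000000e+00,  0.00000000e+00,  0.00000000e+00,
         1.00000000e+00]])}
```

View pics/scene0.png

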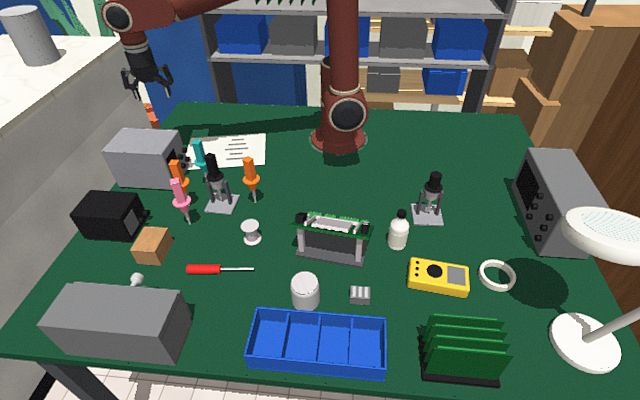

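View pics/top0.png

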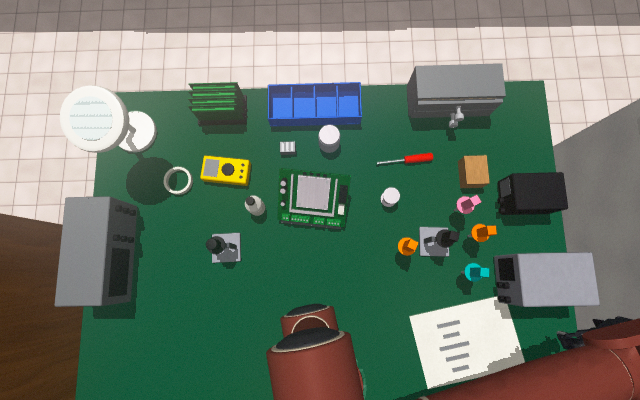

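Two black-handled probes stand in cups: the one at scene (212,165) / top (440,238) looks tall and square, and the one at scene (433,185) / top (217,245) looks short and round. The first fits the needle probe, 175 mm against 145 mm. The orange, pink and turquoise ones around it are look-alikes. The jig is at scene (332,232) / top (314,197). I'll confirm with an enlarged crop and measure.

Run:
```python
from h import *
a=np.load("pics/scene0.npz"); b=np.load("pics/top0.npz")
c1=cv2.resize(a["im"][135:225,150:290],None,fx=4,fy=4,interpolation=2); c2=cv2.resize(b["im"][165:270,255:395],None,fx=4,fy=4,interpolation=2)
c3=cv2.resize(b["im"][185:290,395:505],None,fx=2,fy=2,interpolation=2)
W=np.zeros((600,800,3),np.uint8); W[:360,:560]=cv2.resize(c1,(560,360)); W[360:570,:220]=c3; W[360:,260:580]=cv2.resize(c2,(320,240))
c4=cv2.resize(a["im"][160:230,400:460],(220,257),interpolation=2); W[:257,570:790]=c4
cv2.imwrite("pics/crop1.png",W[...,::-1])
P=cloud("top",b["d"],b["T"]); S=cloud("scene",a["d"],a["T"])
# table check
print("table z",np.median(P[300,200:300,2]),np.median(P[:,:,2][b["d"]>0]))
for nm,(r0,r1,c0,c1) in {"A":(215,265,410,465),"B":(225,270,195,250)}.items():
    Q=P[r0:r1,c0:c1].reshape(-1,3); C=b["im"][r0:r1,c0:c1].reshape(-1,3).astype(int)
    dark=(C.max(1)<60)&(Q[:,2]>.13); print(nm,"top z",Q[dark,2].max(), Q[dark&(Q[:,2]>Q[dark,2].max()-.012)].mean(0),dark.sum())
    base=(abs(Q[:,2]-.01)<.006)&(C.max(1)-C.min(1)<25)&(C.mean(1)>80); B=Q[base]; print(" base",base.sum(),B[:,:2].mean(0),cv2.minAreaRect(B[:,:2].astype(np.float32)*1000))
# lookalikes
for nm,c in {"or":(240,130,20),"pk":(245,110,150),"tq":(20,160,160)}.items():
    for M,D in(("top",b),("scene",a)):
        P_=P if M=="top" else S
        h=cv2.cvtColor(D["im"],cv2.COLOR_RGB2HSV).astype(int); hc=cv2.cvtColor(np.uint8([[c]]),cv2.COLOR_RGB2HSV)[0,0]
        m=((abs(h[...,0]-hc[0])<7)&(h[...,1]>90)&(h[...,2]>110)&(P_[...,2]>.03)).astype(np.uint8)
        n,l,st,_=cv2.connectedComponentsWithStats(m)
        for i in range(1,n):
            if st[i,4]>40:
                q=P_[l==i]; print(nm,M,st[i],"mean",q.mean(0).round(3),"zmax",q[:,2].max().round(3),"top",q[q[:,2]>q[:,2].max()-.01].mean(0).round(3))
# panel: RANSAC plane
Q=P[165:235,275:355].reshape(-1,3); C=b["im"][165:235,275:355].reshape(-1,3).astype(int)
g=(C[:,1]>C[:,0]+15)&(Q[:,2]>.03); G=Q[g]
rng=np.random.default_rng(0);best=0
for _ in range(500):
    t=G[rng.choice(len(G),3,False)]; n=np.cross(t[1]-t[0],t[2]-t[0]); n/=np.linalg.norm(n)+1e-9; k=abs((G-t[0])@n)<.0025
    if k.sum()>best: best=k.sum();bk=k
t=G[bk]; m=t.mean(0); n=np.linalg.svd(t-m)[2][2]; n*=np.sign(n[2]); print("plane",best,len(G),m,n,"tilt",np.degrees(np.arccos(n[2])),"yaw",np.degrees(np.arctan2(-n[1],-n[0])))
```

```text
table z -0.0003281385033874207 -0.0010982220325750358
A top z 1.1908329921330527 [ 0.32921567 -0.00316362  1.19083299] 173
 base 569 [ 0.41218467 -0.3332498 ] ((415.18316650390625, -341.16656494140625), (87.78589630126953, 89.82353210449219), 88.1921615600586)
B top z 1.1908329921330527 [ 0.32921567 -0.00316362  1.19083299] 87
 base 534 [0.40512705 0.29745046] ((410.1771545410156, 305.2254638671875), (89.89803314208984, 88.24607849121094), 2.065779685974121)
or top [464 155  25  29 638] mean [ 0.625 -0.469  0.069] zmax 1.191 top [ 0.329 -0.003  1.191]
or top [471 224  26  18 326] mean [ 0.429 -0.441  0.136] zmax 1.191 top [ 0.329 -0.003  1.191]
or top [398 238  20  18 267] mean [ 0.394 -0.231  0.135] zmax 1.191 top [ 0.329 -0.003  1.191]
or scene [567   5  17   7  71] mean [-0.882  1.115  0.25 ] zmax 0.253 top [-0.882  1.115  0.25 ]
or scene [ 556    5   84   75 3082] mean [-0.638  1.127  0.199] zmax 0.835 top [1.277 0.087 0.835]
or scene [426  18   9  15  73] mean [-0.785  0.404  0.181] zmax 0.265 top [-0.514  0.352  0.262]
or scene [370  21  11  11 100] mean [-0.757  0.131  0.18 ] 
[... 517 characters left out ...]
[130 227  38  33 774] mean [ 0.645 -0.467  0.062] zmax 0.835 top [1.277 0.087 0.835]
pk top [457 195  24  19 283] mean [ 0.508 -0.406  0.136] zmax 1.191 top [ 0.329 -0.003  1.191]
pk scene [170 178  18  27 228] mean [ 0.52  -0.41   0.134] zmax 0.177 top [ 0.52  -0.409  0.172]
pk scene [173 197  18  16  80] mean [ 0.526 -0.406  0.088] zmax 0.104 top [ 0.528 -0.403  0.099]
tq top [464 263  26  18 204] mean [ 0.324 -0.41   0.141] zmax 1.191 top [ 0.329 -0.003  1.191]
tq scene [192 140  14  27 200] mean [ 0.332 -0.42   0.135] zmax 0.178 top [ 0.326 -0.419  0.174]
plane 1260 1982 [0.55631113 0.03326187 0.08160711] [-0.5690091   0.07523485  0.81888239] tilt 35.02692750570924 yaw -7.532005848504109
```

View pics/crop1.png

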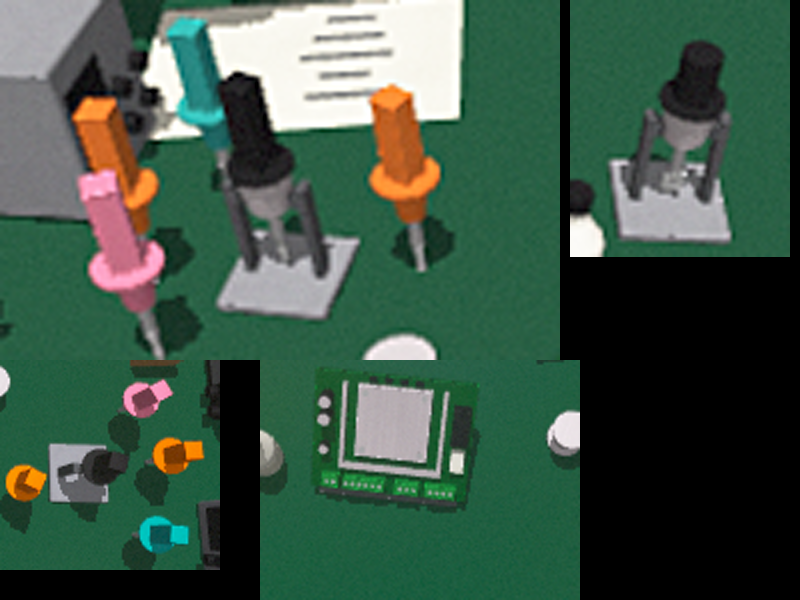

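The crop shows a square black handle, taller, with a needle below, in the stand at the robot's right (stand_a). The other handle is short and round. The four coloured look-alikes stand about 100 mm round it. I'll move above it now.

>>> jog_arm --targets '[[[6,-3.6,-2.8],[0,0,0],100],[[11.8,-7,-2.8],[0,0,0],100],[[11.8,-7,-2.8],[0,0,0],100],[[11.8,-7,-2.8],[0,0,0],100],[[11.8,-7,-2.8],[0,0,0],100],[[11.8,-7,-2.8],[0,0,0],100],[[11.8,-7,-2.8],[0,0,0],100],[[11.8,-7,-2.8],[0,0,0],100]]'

```text
time: 1.15
tool_pos: [0.4154, -0.3417, 0.3008]
tool_rot: [-0.0, 0.989, 0.151, -0.0]
contact_force: [-0.3, -0.5, 0.5]
gripper_width: 0.998
grasp_force: 0.0
```

```bash
cat >> h.py <<'E'
def pose(s=None):
    s=s or state(); q=s["tool_rot"]; return R.from_quat([q[1],q[2],q[3],q[0]]).as_matrix(),np.array(s["tool_pos"])
def delta(p,Rt=None):
    """units to jog from measured pose to world TCP p, orientation Rt"""
    Rc,pc=pose(); Rt=Rc if Rt is None else Rt
    return (Rc.T@(np.array(p)-pc)/.025).round(3),(np.degrees(R.from_matrix(Rc.T@Rt).as_rotvec())/8).round(3)
E
python3 - <<'E'
from h import *
s=state(); print(s["time"],s["tool_pos"],s["joint_pos"].round(3)); T=T_wc("wrist",s); im,d=grab_frame("wrist"); np.savez("pics/w1.npz",im=im,d=d,T=T); cv2.imwrite("pics/w1.png",im[...,::-1])
P=cloud("wrist",d,T)
m=((im.max(2)<75)&(abs(P[...,2]-.195)<.01)&(d>0)).astype(np.uint8)
n,l,st,c=cv2.connectedComponentsWithStats(m)
for i in range(1,n):
    if st[i,4]>100:
        q=P[l==i]; print(st[i],q.mean(0).round(4),cv2.minAreaRect(q[:,:2].astype(np.float32)*1000))
E
```

```text
1.15 [ 0.41539296 -0.3416904   0.300812  ] [-8.260e-01 -1.880e-01  1.727e+00 -1.000e-03  1.603e+00  4.420e-01]
[305 178  32  34 656] [ 0.4183 -0.3424  0.1941] ((417.1420593261719, -342.71356201171875), (23.822250366210938, 24.242435455322266), 72.24141693115234)
```

View pics/w1.png

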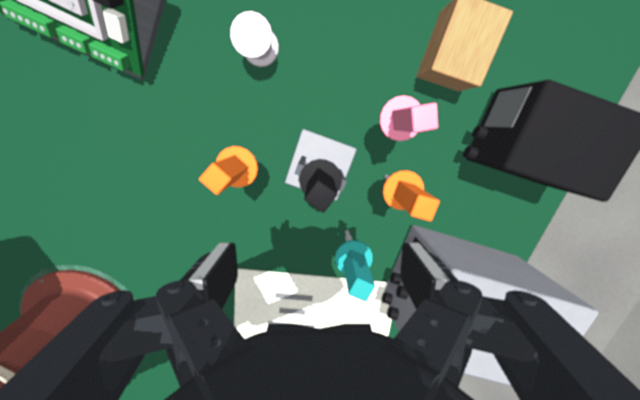

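The handle top is at (322,190): (0.417, -0.343, 0.194), 24 x 24 mm, flats at yaw 72°/-18°. This matches the given sizes. Before grasping I'll check the board from a square-on pose, which also tests reach.

Run:
```python
from h import *
n=np.array([-.569,.0752,.8189]); n/=np.linalg.norm(n); py=np.cross(n,[n[0]*-1,-n[1],0]); py/=np.linalg.norm(py); px=np.cross(py,n); print(px,py)
Rt=np.stack([px,-py,-n],1); print(delta(np.array([.547,.034,.075])+.2*n,Rt))
```

```text
[ 0.81183522 -0.10729351  0.57394397] [0.13102238 0.99137941 0.        ]
(array([  5.344, -14.719,   2.482]), array([-0.952,  4.316,  3.004]))
```

>>> jog_arm --targets '[[[1.3,-3.7,0.3],[0,0,0.5],100],[[2.7,-7.4,0.8],[-0.2,1,1],100],[[4,-11,1.6],[-0.6,2.5,2],100],[[5.3,-14.7,2.5],[-0.95,4.3,3],100],[[5.3,-14.7,2.5],[-0.95,4.3,3],100],[[5.3,-14.7,2.5],[-0.95,4.3,3],100],[[5.3,-14.7,2.5],[-0.95,4.3,3],100],[[5.3,-14.7,2.5],[-0.95,4.3,3],100]]'

```text
time: 2.2
tool_pos: [0.4322, 0.0497, 0.2378]
tool_rot: [0.02, 0.952, -0.06, 0.299]
contact_force: [0.4, -0.6, 0.3]
gripper_width: 0.999
grasp_force: 0.0
```

Run:
```python
from h import *
s=state(); print(s["time"],s["tool_pos"],s["joint_pos"].round(3),s["joint_vel"].round(3)); T=T_wc("wrist",s); im,d=grab_frame("wrist"); np.savez("pics/w2.npz",im=im,d=d,T=T); cv2.imwrite("pics/w2.png",im[...,::-1])
```

```text
2.2 [0.43215768 0.04967442 0.23780774] [-0.015 -0.94   2.391 -0.074  1.086  1.697] [-0.07   0.006 -0.021  0.007  0.004 -0.025]
```

View pics/w2.png

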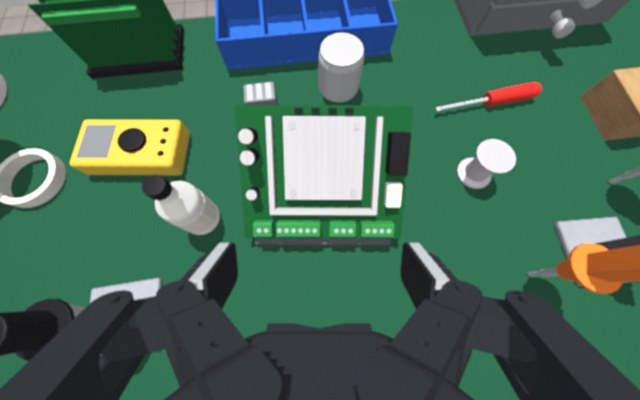

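The board is square-on at about (323,172). The cover is at (323,158), the rim is a U from (268,118) to (380,118) with its bottom at y=211, and the bottle, at (185,205), is clear to the left. I'll fit the plane and the cover rectangle.

Run:
```python
from h import *
w=np.load("pics/w2.npz"); im=w["im"].astype(int); T=w["T"]; P=cloud("wrist",w["d"],T)
roi=np.zeros((400,640),bool); roi[98:242,232:415]=1
hsv=cv2.cvtColor(w["im"],cv2.COLOR_RGB2HSV).astype(int)
g=roi&(abs(hsv[...,0]-65)<20)&(hsv[...,1]>100)&(P[...,2]>.03)
G=P[g]; rng=np.random.default_rng(0);best=0
for _ in range(500):
    t=G[rng.choice(len(G),3,False)]; n=np.cross(t[1]-t[0],t[2]-t[0]); n/=np.linalg.norm(n)+1e-9; k=abs((G-t[0])@n)<.002
    if k.sum()>best: best=k.sum();bk=k
t=G[bk]; m=t.mean(0); n=np.linalg.svd(t-m)[2][2]; n*=np.sign(n[2]); print(best,len(G),"n",n,"tilt",np.degrees(np.arccos(n[2])),"yaw",np.degrees(np.arctan2(-n[1],-n[0])))
gr=roi&(hsv[...,1]<60)&(hsv[...,2]>120)
h=(P-m)@n; print("cover height",np.median(h[120:190,295:350]))
nn,l,st,c=cv2.connectedComponentsWithStats(gr.astype(np.uint8))
for i in range(1,nn):
  if st[i,4]>300:
    cs,_=cv2.findContours((l==i).astype(np.uint8),0,2); cc=max(cs,key=cv2.contourArea).reshape(-1,2)
    p,f=K("wrist"); r=np.c_[(cc[:,0]-p["cx"])/f,(cc[:,1]-p["cy"])/f,np.ones(len(cc))]@T[:3,:3].T
    X=T[:3,3]+r*(((m+.01*n-T[:3,3])@n)/(r@n))[:,None]
    ex=np.array([1,0,0])-n*n[0]; ex/=np.linalg.norm(ex); ey=np.cross(n,ex); q=np.c_[(X-m)@ex,(X-m)@ey]
    rc=cv2.minAreaRect((q*1000).astype(np.float32)); C=m+.01*n+rc[0][0]/1000*ex+rc[0][1]/1000*ey
    print(st[i],rc,"centre",C.round(4)); 
    a=np.radians(rc[2]); 
    for aa in(a,a+np.pi/2): 
        v=np.cos(aa)*ex+np.sin(aa)*ey; print("  axis",v.round(4),"yaw",np.degrees(np.arctan2(v[1],v[0])))
py=np.cross(n,[-n[0],-n[1],0]); py/=np.linalg.norm(py); px=np.cross(py,n)
q=P[g&(abs(h)<.003)]; print("px",px,"py",py,"board extents",np.percentile((q-m)@px,[.5,99.5]),np.percentile((q-m)@py,[.5,99.5]),m)
bx=np.percentile((q-m)@px,[.3,99.7]).mean(); by=np.percentile((q-m)@py,[.3,99.7]).mean(); print("board centre est",m+bx*px+by*py)
```

```text
7617 9456 n [-0.56695653  0.07549046  0.82028134] tilt 34.88703286182509 yaw -7.584342512287508
cover height 0.009994069727480804
[ 265  115  119  101 2329] ((-4.650592803955078, -9.386810302734375), (138.4184112548828, 122.16532135009766), 80.83316040039062) centre [0.5511 0.0282 0.0896]
  axis [ 1.312e-01  9.914e-01 -5.000e-04] yaw 82.45925897710772
  axis [-0.8132  0.1073 -0.572 ] yaw 172.4804575698432
[ 282  115   84   86 6910] ((5.470348358154297, -10.949531555175781), (98.08246612548828, 102.2253189086914), 81.0789566040039) centre [0.5594 0.0271 0.0954]
  axis [ 0.1277  0.9918 -0.003 ] yaw 82.66088174088685
  axis [-0.8138  0.1031 -0.572 ] yaw 172.78010462913065
[384 182  19  27 458] ((-52.30139923095703, -90.36014556884766), (22.20414161682129, 33.6446418762207), 80.82203674316406) centre [ 0.5118 -0.0549  0.0701]
  axis [ 1.314e-01  9.913e-01 -4.000e-04] yaw 82.45013444655551
  axis [-0.8132  0.1075 -0.572 ] yaw 172.46689679148366
px [ 0.81310523 -0.10826525  0.57196024] py [0.13198551 0.99125165 0.        ] board extents [-0.09095189  0.07008461] [-0.11350208  0.094993  ] [0.56059469 0.03701307 0.08313605]
board centre est [0.55057728 0.02901033 0.07694878]
```

Panel origin comes out at about (0.547, 0.0288, 0.0746). The height matches the given 75 mm, the cover measures 98 x 102 mm and the rim 138 mm, so it's consistent. I'll test whether the working pose at the two lower corners is within reach, with the gripper still empty.

```bash
cat >> h.py <<'E'
O=np.array([.547,.0288,.0748]); _t=np.radians(35); _y=np.radians(-7.5)
PX=np.array([np.cos(_t)*np.cos(_y),np.cos(_t)*np.sin(_y),np.sin(_t)]); PY=np.array([-np.sin(_y),np.cos(_y),0]); PN=np.cross(PX,PY)
RB=np.stack([PX,-PY,-PN],1)
def brd(x,y,z): return O+x*PX+y*PY+z*PN
E
python3 - <<'E'
from h import *
for x,y in((-.035,.055),(-.035,-.055)): print(brd(x,y,.134),*delta(brd(x,y,.134),RB))
E
```

```text
[0.4495522  0.09710384 0.1644912 ] [-1.341 -2.021  2.664] [0.002 0.011 0.015]
[ 0.43519432 -0.0119551   0.1644912 ] [-1.35   2.379  2.666] [0.002 0.011 0.015]
```

>>> jog_arm --targets '[[[-0.7,-1,1.3],[0,0,0],100],[[-1.35,-2,2.65],[0,0,0],100],[[-1.35,-2,2.65],[0,0,0],100],[[-1.35,-2,2.65],[0,0,0],100],[[-1.35,0,2.65],[0,0,0],100],[[-1.35,2.4,2.65],[0,0,0],100],[[-1.35,2.4,2.65],[0,0,0],100],[[-1.35,2.4,2.65],[0,0,0],100]]'

```text
time: 3.25
tool_pos: [0.4357, -0.0139, 0.1677]
tool_rot: [0.021, 0.951, -0.064, 0.302]
contact_force: [-0.2, 0.0, 1.0]
gripper_width: 0.999
grasp_force: 0.0
```

Run:
```python
from h import *
s=state(); print(s["time"],s["joint_pos"].round(3)); print(delta(brd(-.035,-.055,.134),RB))
```

```text
3.25 [-0.244 -0.939  2.507  0.076  0.964  1.437]
(array([-0.099, -0.076,  0.085]), array([ 0.018, -0.024, -0.014]))
```

>>> jog_arm --targets '[[[-0.1,-0.08,0.08],[0,0,0],100],[[-0.1,-0.08,0.08],[0,0,0],100],[[-0.1,-0.08,0.08],[0,0,0],100]]'

```text
time: 3.62
tool_pos: [0.4345, -0.0085, 0.1619]
tool_rot: [0.019, 0.952, -0.06, 0.299]
contact_force: [-0.8, -0.8, -1.0]
gripper_width: 1.0
grasp_force: 0.0
```

Run:
```python
from h import *
s=state(); print(s["time"],s["joint_pos"].round(3)); print(delta(brd(-.035,-.055,.134),RB))
# return above the probe
yaw=np.radians(72.24-90-90) ; y=np.array([np.cos(yaw),np.sin(yaw),0]); z=np.array([0,0,-1.]); x=np.cross(y,z)
print(x,delta([.417,-.3426,.26],np.stack([x,y,z],1)))
```

```text
3.625 [-0.229 -0.936  2.514  0.071  0.958  1.445]
(array([ 0.098,  0.135, -0.058]), array([-0.015,  0.009,  0.03 ]))
[ 0.95234258 -0.30503052  0.        ] (array([ 3.054, 13.349, -2.642]), array([-0.396, -4.354,  1.276]))
```

Reachable; the offset was settling. Back to the probe.

>>> jog_arm --targets '[[[1.2,0.5,-1.8],[0,0,0],100],[[2.6,3,-3.2],[0,-0.5,0],100],[[2.8,5.5,-3.2],[0,-1.5,0.5],100],[[3,8,-3],[-0.2,-2.6,0.8],100],[[3.05,10.5,-2.8],[-0.4,-3.6,1.1],100],[[3.05,13.35,-2.65],[-0.4,-4.35,1.28],100],[[3.05,13.35,-2.65],[-0.4,-4.35,1.28],100],[[3.05,13.35,-2.65],[-0.4,-4.35,1.28],100]]'

```text
time: 4.62
tool_pos: [0.4157, -0.3444, 0.2594]
tool_rot: [-0.001, 0.988, -0.157, 0.0]
contact_force: [-0.5, 0.0, -0.4]
gripper_width: 1.002
grasp_force: 0.0
```

>>> jog_arm --targets '[[[0,0,0],[0,0,0],100],[[0,0,0],[0,0,0],100],[[0,0,0],[0,0,0],100]]'

```text
time: 5.0
tool_pos: [0.4157, -0.3431, 0.261]
tool_rot: [0.001, 0.988, -0.156, 0.001]
contact_force: [0.2, 0.0, 0.1]
gripper_width: 0.999
grasp_force: 0.0
```

Run:
```python
from h import *
s=state(); print(s["time"],s["tool_pos"],s["joint_pos"].round(3)); T=T_wc("wrist",s); im,d=grab_frame("wrist"); np.savez("pics/w3.npz",im=im,d=d,T=T); cv2.imwrite("pics/w3.png",im[...,::-1])
P=cloud("wrist",d,T)
m=((im.max(2)<75)&(abs(P[...,2]-.195)<.006)&(d>0)).astype(np.uint8)
n,l,st,c=cv2.connectedComponentsWithStats(m); c0=None
for i in range(1,n):
    if st[i,4]>300:
        q=P[l==i]; print(st[i],q.mean(0).round(4),cv2.minAreaRect(q[:,:2].astype(np.float32)*1000))
# flange/cup: points around z=.12
q=P[(abs(P[...,2]-.12)<.004)&(np.hypot(P[...,0]-.417,P[...,1]+.343)<.035)&(im.max(2)<75)]; print("flange",len(q),cv2.minEnclosingCircle(q[:,:2].astype(np.float32)*1000) if len(q) else 0)
yaw=np.radians(72.24-180) ; y=np.array([np.cos(yaw),np.sin(yaw),0]); z=np.array([0,0,-1.]); x=np.cross(y,z)
print(delta([.417,-.3426,.151],np.stack([x,y,z],1)))
```

```text
5.0 [ 0.41572513 -0.34307667  0.26101958] [-8.280e-01 -1.720e-01  1.779e+00  1.000e-03  1.532e+00  1.055e+00]
[303 194  30  29 842] [ 0.4184 -0.3436  0.1944] ((417.9200439453125, -343.1881103515625), (23.205053329467773, 23.33570671081543), 72.66281127929688)
flange 693 ((416.9378967285156, -343.0173645019531), 25.705678939819336)
(array([ 0.03 , -0.047,  4.399]), array([ 0.006, -0.017, -0.023]))
```

Handle and flange agree at (0.4175, -0.343), upright. Descending and gripping.

>>> jog_arm --targets '[[[0.07,0,1.5],[0,0,0],100],[[0.07,0,3],[0,0,0],100],[[0.07,0,3.9],[0,0,0],100],[[0.07,0,4.4],[0,0,0],100],[[0.07,0,4.4],[0,0,0],100],[[0.07,0,4.4],[0,0,0],100],[[0.07,0,4.4],[0,0,0],100]]'

```text
time: 5.92
tool_pos: [0.4179, -0.3453, 0.1518]
tool_rot: [0.001, 0.988, -0.156, 0.002]
contact_force: [-0.1, 0.2, -0.8]
gripper_width: 1.001
grasp_force: 0.0
```

>>> jog_arm --targets '[[[0,0,0],[0,0,0],10],[[0,0,0],[0,0,0],10],[[0,0,0],[0,0,0],10],[[0,0,0],[0,0,0],10],[[0,0,0],[0,0,0],10],[[0,0,0],[0,0,0],10],[[0,0,0],[0,0,0],10],[[0,0,0],[0,0,0],10]]'

```text
time: 6.92
tool_pos: [0.4173, -0.3447, 0.1504]
tool_rot: [0.0, 0.988, -0.157, 0.001]
contact_force: [0.0, 0.7, 0.5]
gripper_width: 0.275
grasp_force: 61.5
```

Gripped: width 23.4 mm, 61 N. Lifting.

>>> jog_arm --targets '[[[0,0,-0.3],[0,0,0],10],[[0,0,-0.9],[0,0,0],10],[[0,0,-1.8],[0,0,0],10],[[0,0,-2.9],[0,0,0],10],[[0,0,-4.2],[0,0,0],10],[[0,0,-5.6],[0,0,0],10],[[0,0,-6.9],[0,0,0],10],[[0,0,-7.6],[0,0,0],10]]'

```text
time: 7.92
tool_pos: [0.4175, -0.345, 0.3437]
tool_rot: [0.001, 0.988, -0.156, 0.002]
contact_force: [1.0, -0.1, -1.3]
gripper_width: 0.274
grasp_force: 61.3
```

Run:
```python
from h import *
s=state(); print(s["time"],s["tool_pos"],s["contact_force"],s["ft_torque"]); T=T_wc("wrist",s); im,d=grab_frame("wrist"); cv2.imwrite("pics/w4.png",im[...,::-1])
print("proj tip",proj("wrist",T,T_p:=np.array(s["tool_pos"])+pose(s)[0]@[0,0,.131]))
for z in(.19,.17): print(delta(brd(.055,.055,z),RB), brd(.055,.055,z))
```

```text
7.925 [ 0.4175131  -0.34500207  0.34374381] [ 1.00017633 -0.06891818 -1.32843343] [-0.03347652  0.04067163 -0.02591076]
proj tip (np.float64(318.3468973255181), np.float64(191.2955495542923))
(array([ -2.652, -17.541,   3.259]), array([ 0.429,  4.316, -1.263])) [0.49079968 0.09167351 0.26198559]
(array([ -2.205, -17.627,   3.917]), array([ 0.429,  4.316, -1.263])) [0.50217307 0.09017617 0.24560255]
```

View pics/w4.png

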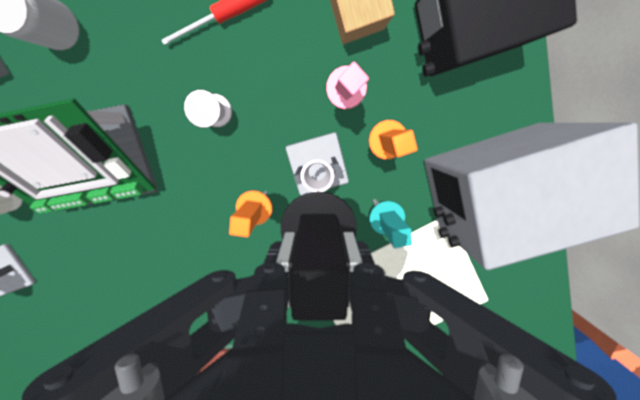

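The probe is held straight, with the empty cup at (317,177) between the orange and turquoise look-alikes. Now to the approach pose above the upper left end of the channel.

>>> jog_arm --targets '[[[-0.2,-1.8,0],[0,0,0],10],[[-0.6,-4.2,0.1],[0,0.3,-0.1],10],[[-1,-6.6,0.3],[0.1,1,-0.3],10],[[-1.4,-9,0.8],[0.2,1.9,-0.5],10],[[-1.8,-11.4,1.4],[0.3,2.7,-0.8],10],[[-2.2,-13.8,2.1],[0.35,3.5,-1],10],[[-2.5,-16,2.8],[0.4,4.1,-1.2],10],[[-2.65,-17.55,3.25],[0.43,4.32,-1.26],10]]'

```text
time: 8.98
tool_pos: [0.488, 0.0955, 0.2559]
tool_rot: [0.017, 0.953, -0.062, 0.297]
contact_force: [0.9, -0.4, -1.2]
gripper_width: 0.273
grasp_force: 61.4
```

>>> jog_arm --targets '[[[0,0,0],[0,0,0],10],[[0,0,0],[0,0,0],10],[[0,0,0],[0,0,0],10],[[0,0,0],[0,0,0],10]]'

```text
time: 9.48
tool_pos: [0.4902, 0.0919, 0.2597]
tool_rot: [0.018, 0.952, -0.064, 0.298]
contact_force: [0.3, -0.7, -1.7]
gripper_width: 0.274
grasp_force: 61.5
```

```bash
cat >> h.py <<'E'
def where(s=None):
    s=s or state(); Rc,pc=pose(s); tip=pc+Rc@[-.0003,0,.131]-O
    return "t %.2f tip board mm "%s["time"]+str((1000*np.array([tip@PX,tip@PY,tip@PN])).round(1))+" rot err "+str((np.degrees(R.from_matrix(Rc.T@RB).as_rotvec())/8).round(3))+" F "+str((RB.T@s["contact_force"]).round(1))
E
python3 - <<'E'
from h import *
s=state(); print(where(s),s["joint_pos"].round(3)); im,d=grab_frame("wrist"); T=T_wc("wrist",s); P=cloud("wrist",d,T)
cv2.imwrite("pics/w5.png",im[...,::-1]); S,sd=grab_frame("scene"); tip=np.array(s["tool_pos"])+pose(s)[0]@[0,0,.131]
u=proj("scene",T_wc("scene"),tip); print(u); u=(int(u[0]),int(u[1])); a=cv2.resize(S[u[1]-60:u[1]+60,u[0]-60:u[0]+60],(390,390),interpolation=2)
W=np.zeros((590,800,3),np.uint8); W[:390,:390]=a; W[:400,400:]=im[:, 120:520]; cv2.imwrite("pics/v5.png",W[:400,...,::-1])
E
```

```text
t 9.47 tip board mm [52.4 55.4 57.4] rot err [-0.016  0.025 -0.035] F [-0.7  0.6  1.6] [ 0.112 -0.685  2.229 -0.16   1.01   1.862]
(np.float64(353.4102623203422), np.float64(210.3099532102921))
```

View pics/v5.png

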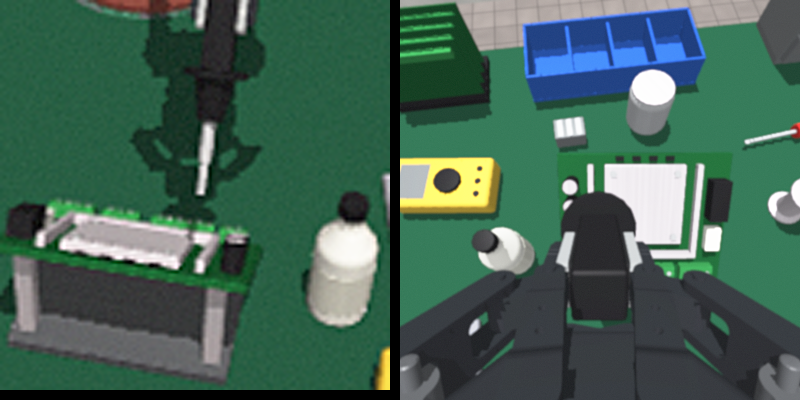

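Tip at crop (200,192), about 1.5 px right of the forecast at (195,195); the channel's left entry is at (215,235). I'll calibrate the scene camera on the cover itself and compare.

Run:
```python
from h import *
T=T_wc("scene"); s=state(); S,sd=grab_frame("scene"); hsv=cv2.cvtColor(S,cv2.COLOR_RGB2HSV).astype(int)
tip=np.array(s["tool_pos"])+pose(s)[0]@[0,0,.131]; u=proj("scene",T,tip); print("pred tip",u)
# needle pixels rows near the tip
g=cv2.cvtColor(S,cv2.COLOR_RGB2GRAY); br=(hsv[...,1]<70)&(hsv[...,2]>100)
for v in range(int(u[1])-18,int(u[1])+4):
    c=np.where(br[v,int(u[0])-12:int(u[0])+14])[0]+int(u[0])-12
    a=np.array(s["tool_pos"])+pose(s)[0]@[0,0,.131-(u[1]-v)*.0022]; 
    print(v,c.min() if len(c) else '-',c.max() if len(c) else '-',end=' | ')
print(); print("pred 28mm up",proj("scene",T,tip-pose(s)[0]@[0,0,.028]))
# rim/cover bright regions in scene
r=np.zeros_like(br); r[190:240,290:385]=1
hb=(hsv[...,1]<60)&(hsv[...,2]>120)&r
n,l,st,c=cv2.connectedComponentsWithStats(hb.astype(np.uint8))
for i in range(1,n):
    if st[i,4]>25: print(st[i],c[i])
# far end tops: outlines
for nm,q in {"cover UL":(.072,.048,.01),"cover UR":(.072,-.048,.01),"rim L top in":(.072,.062,.01),"rimL out":(.072,.068,.01),"rimR in":(.072,-.062,.01),"rimR out":(.072,-.068,.01),"seam":(.055,.055,.003)}.items(): print(nm,np.round(proj("scene",T,brd(*q)),1))
cv2.imwrite("pics/s6.png",cv2.resize(S[185:250,285:395],None,fx=7,fy=7,interpolation=cv2.INTER_NEAREST)[...,::-1])
```

```text
pred tip (np.float64(353.56534050333204), np.float64(210.35179889926593))
192 355 358 | 193 355 358 | 194 355 358 | 195 354 358 | 196 354 358 | 197 354 358 | 198 354 357 | 199 354 357 | 200 354 356 | 201 354 356 | 202 354 356 | 203 354 356 | 204 354 356 | 205 354 356 | 206 354 356 | 207 354 356 | 208 353 355 | 209 353 355 | 210 - - | 211 - - | 212 - - | 213 - - | 
pred 28mm up (np.float64(354.9926639594731), np.float64(199.71565991954887))
[354 190   5  20  66] [355.60606061 198.18181818]
[304 214  57  20 576] [331.92708333 223.25868056]
[297 229   6  11  49] [299.7755102  234.53061224]
cover UL [347.2 229.1]
cover UR [310.9 223.2]
rim L top in [352.6 230. ]
rimL out [354.9 230.3]
rimR in [305.7 222.3]
rimR out [303.5 222. ]
seam [350.3 230.9]
```

View pics/s6.png

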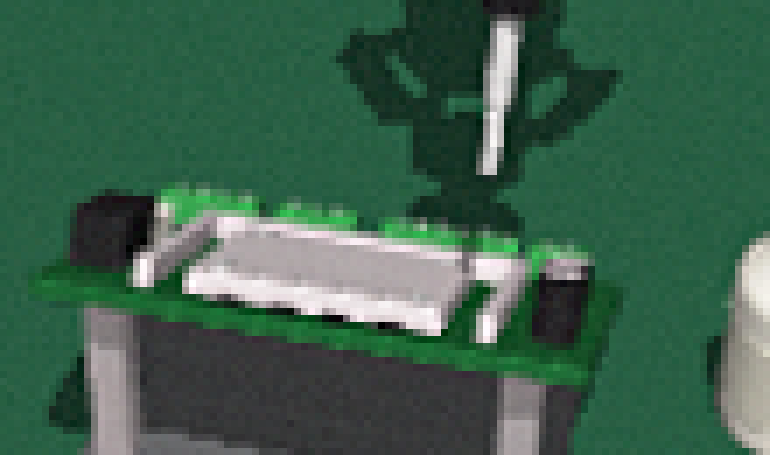

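The biases of the tip and the cover agree to within 0.3 px, so the tip-to-board estimate is good to under 1 mm. Going down to just above the rim.

>>> jog_arm --targets '[[[0.1,0,0.4],[0,0,0],10],[[0.1,0,0.8],[0,0,0],10],[[0.1,0,1.2],[0,0,0],10],[[0.1,0,1.5],[0,0,0],10],[[0.1,0,1.6],[0,0,0],10],[[0.1,0,1.6],[0,0,0],10],[[0.1,0,1.6],[0,0,0],10],[[0.1,0,1.6],[0,0,0],10]]'

```text
time: 10.62
tool_pos: [0.5146, 0.0901, 0.2281]
tool_rot: [0.017, 0.952, -0.063, 0.299]
contact_force: [-0.4, -0.7, -0.9]
gripper_width: 0.274
grasp_force: 61.5
```

Run:
```python
from h import *
print(where())
```

```text
t 10.62 tip board mm [54.3 57.  17.6] rot err [-0.026  0.025 -0.02 ] F [-0.8  0.7  0.6]
```

>>> jog_arm --targets '[[[0.02,0.05,0.1],[0,0,0],10],[[0.02,0.05,0.2],[0,0,0],10],[[0.02,0.05,0.3],[0,0,0],10],[[0.02,0.05,0.4],[0,0,0],10],[[0.02,0.05,0.48],[0,0,0],10],[[0.02,0.05,0.5],[0,0,0],10],[[0.02,0.05,0.5],[0,0,0],10]]'

```text
time: 11.5
tool_pos: [0.5218, 0.0878, 0.2175]
tool_rot: [0.017, 0.952, -0.063, 0.298]
contact_force: [0.2, 0.7, -0.8]
gripper_width: 0.271
grasp_force: 61.5
```

Run:
```python
from h import *
print(where()); S,d=grab_frame("scene"); print(where())
cv2.imwrite("pics/s7.png",cv2.resize(S[185:250,285:395],None,fx=7,fy=7,interpolation=cv2.INTER_NEAREST)[...,::-1])
```

```text
t 11.50 tip board mm [54.2 55.7  4.7] rot err [-0.025  0.032 -0.02 ] F [-0.4 -0.7  0.7]
t 11.55 tip board mm [54.3 55.7  4.7] rot err [-0.025  0.031 -0.02 ] F [-0.8 -0.3  1.7]
```

View pics/s7.png

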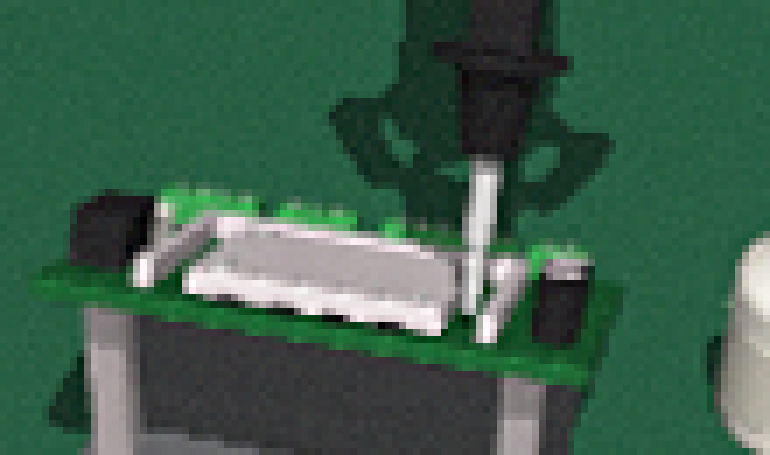

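The tip is down in the left channel, at crop (467,312) between the cover edge and the rim. Forces are near zero. Starting the sweep at about 3 cm/s.

>>> jog_arm --targets '[[[-0.05,0.01,0],[0,0,0],10],[[-0.16,0.02,0],[0,0,0],10],[[-0.3,0.03,0],[0,0,0],10],[[-0.45,0.03,0],[0,0,0],10],[[-0.6,0.03,0],[0,0,0],10],[[-0.75,0.03,0],[0,0,0],10],[[-0.9,0.03,0],[0,0,0],10],[[-1.05,0.03,0],[0,0,0],10]]'

```text
time: 12.55
tool_pos: [0.5001, 0.09, 0.2024]
tool_rot: [0.017, 0.952, -0.063, 0.298]
contact_force: [-0.7, 0.1, -0.6]
gripper_width: 0.271
grasp_force: 61.5
```

```bash
python3 -c "
from h import *
print(where())"
```

```text
t 12.55 tip board mm [27.7 55.   4.8] rot err [-0.025  0.032 -0.02 ] F [-0.9 -0.   0.1]
```

>>> jog_arm --targets '[[[-0.16,0,0],[0,0,0],10],[[-0.32,0,0],[0,0,0],10],[[-0.48,0,0],[0,0,0],10],[[-0.64,0,0],[0,0,0],10],[[-0.8,0,0],[0,0,0],10],[[-0.96,0,0],[0,0,0],10],[[-1.12,0,0],[0,0,0],10],[[-1.28,0,0],[0,0,0],10]]'

```text
time: 13.55
tool_pos: [0.4741, 0.0935, 0.1842]
tool_rot: [0.017, 0.952, -0.063, 0.298]
contact_force: [0.6, -0.1, -0.8]
gripper_width: 0.275
grasp_force: 61.5
```

```bash
python3 -c "
from h import *
print(where())"
```

```text
t 13.55 tip board mm [-4.3 55.1  4.9] rot err [-0.025  0.031 -0.02 ] F [-0.  0.  1.]
```

>>> jog_arm --targets '[[[-0.16,0,0],[0,0,0],10],[[-0.32,0,0],[0,0,0],10],[[-0.48,0,0],[0,0,0],10],[[-0.64,0,0],[0,0,0],10],[[-0.8,0,0.01],[0,0,0],10],[[-0.96,0,0.01],[0,0,0],10],[[-1.12,0,0.01],[0,0,0],10],[[-1.22,0,0.01],[0,0,0],10]]'

```text
time: 14.55
tool_pos: [0.4494, 0.0969, 0.1665]
tool_rot: [0.017, 0.952, -0.063, 0.298]
contact_force: [1.3, -0.0, -0.8]
gripper_width: 0.271
grasp_force: 61.5
```

>>> jog_arm --targets '[[[0,0,0],[0,0,0],10],[[0,0,0],[0,0,0],10]]'

```text
time: 14.8
tool_pos: [0.4497, 0.0968, 0.1669]
tool_rot: [0.017, 0.952, -0.063, 0.298]
contact_force: [-0.5, 0.3, -0.8]
gripper_width: 0.277
grasp_force: 61.5
```

```bash
python3 -c "
from h import *
print(where())"
```

```text
t 14.80 tip board mm [-34.3  55.2   4.9] rot err [-0.025  0.03  -0.02 ] F [-0.9 -0.2  0.3]
```

Lower left corner reached with no contact force. Crossing the bottom (tool +y).

>>> jog_arm --targets '[[[-0.01,0.06,0],[0,0,0],10],[[-0.02,0.18,0],[0,0,0],10],[[-0.02,0.34,0],[0,0,0],10],[[-0.02,0.5,0],[0,0,0],10],[[-0.02,0.66,0],[0,0,0],10],[[-0.02,0.82,0],[0,0,0],10],[[-0.02,0.98,0],[0,0,0],10],[[-0.02,1.14,0],[0,0,0],10]]'

```text
time: 15.8
tool_pos: [0.4454, 0.0683, 0.1663]
tool_rot: [0.017, 0.952, -0.063, 0.298]
contact_force: [0.3, 0.2, -2.0]
gripper_width: 0.272
grasp_force: 61.5
```

```bash
python3 -c "
from h import *
print(where())"
```

```text
t 15.80 tip board mm [-35.1  26.4   4.7] rot err [-0.024  0.031 -0.02 ] F [-0.9 -0.3  1.8]
```

>>> jog_arm --targets '[[[0,0.16,0],[0,0,0],10],[[0,0.32,0],[0,0,0],10],[[0,0.48,0],[0,0,0],10],[[0,0.64,0],[0,0,0],10],[[0,0.8,0],[0,0,0],10],[[0,0.96,0],[0,0,0],10],[[0,1.12,0],[0,0,0],10],[[0,1.28,0],[0,0,0],10]]'

```text
time: 16.8
tool_pos: [0.4412, 0.0366, 0.1662]
tool_rot: [0.017, 0.952, -0.063, 0.298]
contact_force: [0.9, 0.4, -1.2]
gripper_width: 0.271
grasp_force: 61.5
```

```bash
python3 -c "
from h import *
print(where())"
```

```text
t 16.80 tip board mm [-35.2  -5.6   4.6] rot err [-0.025  0.032 -0.02 ] F [-0.  -0.5  1.5]
```

>>> jog_arm --targets '[[[0,0.16,0],[0,0,0],10],[[0,0.32,0],[0,0,0],10],[[0,0.48,0],[0,0,0],10],[[0,0.64,0],[0,0,0],10],[[0,0.8,0],[0,0,0],10],[[0,0.96,0],[0,0,0],10],[[0,1.12,0],[0,0,0],10],[[0,1.28,0],[0,0,0],10]]'

```text
time: 17.8
tool_pos: [0.437, 0.0049, 0.166]
tool_rot: [0.017, 0.952, -0.063, 0.298]
contact_force: [-0.1, 0.0, -0.7]
gripper_width: 0.274
grasp_force: 61.5
```

>>> jog_arm --targets '[[[0,0.16,0],[0,0,0],10],[[0,0.32,0],[0,0,0],10],[[0,0.48,0],[0,0,0],10],[[0,0.62,0],[0,0,0],10],[[0,0.69,0],[0,0,0],10],[[0,0.69,0],[0,0,0],10],[[0,0.69,0],[0,0,0],10]]'

```text
time: 18.68
tool_pos: [0.4348, -0.0119, 0.1659]
tool_rot: [0.017, 0.952, -0.063, 0.298]
contact_force: [0.0, -0.2, -0.3]
gripper_width: 0.274
grasp_force: 61.5
```

```bash
python3 -c "
from h import *
print(where())"
```

```text
t 18.68 tip board mm [-35.4 -54.5   4.4] rot err [-0.025  0.032 -0.02 ] F [-0.1  0.2  0.3]
```

Lower right corner reached. Going up the right side.

>>> jog_arm --targets '[[[0.06,0.01,0],[0,0,0],10],[[0.18,0.02,0],[0,0,0],10],[[0.34,0.02,0],[0,0,0],10],[[0.5,0.02,0],[0,0,0],10],[[0.66,0.02,0],[0,0,0],10],[[0.82,0.02,0],[0,0,0],10],[[0.98,0.02,0],[0,0,0],10],[[1.14,0.02,0],[0,0,0],10]]'

```text
time: 19.68
tool_pos: [0.4582, -0.0156, 0.1823]
tool_rot: [0.017, 0.952, -0.063, 0.298]
contact_force: [0.1, 0.2, -1.7]
gripper_width: 0.273
grasp_force: 61.5
```

```bash
python3 -c "
from h import *
print(where())"
```

```text
t 19.68 tip board mm [ -6.6 -55.1   4.3] rot err [-0.025  0.032 -0.02 ] F [-0.9 -0.2  1.4]
```

>>> jog_arm --targets '[[[0.16,0,0],[0,0,0],10],[[0.32,0,0],[0,0,0],10],[[0.48,0,0],[0,0,0],10],[[0.64,0,0],[0,0,0],10],[[0.8,0,0],[0,0,0],10],[[0.96,0,0],[0,0,0],10],[[1.12,0,0],[0,0,0],10],[[1.28,0,0],[0,0,0],10]]'

```text
time: 20.68
tool_pos: [0.4842, -0.0191, 0.2006]
tool_rot: [0.017, 0.952, -0.063, 0.298]
contact_force: [0.6, -0.6, -2.0]
gripper_width: 0.271
grasp_force: 61.5
```

>>> jog_arm --targets '[[[0.16,0,0],[0,0,0],10],[[0.32,0,0],[0,0,0],10],[[0.48,0,0],[0,0,0],10],[[0.64,0,0],[0,0,0],10],[[0.8,0,0],[0,0,0],10],[[0.96,0,0],[0,0,0],10],[[1.1,0,0],[0,0,0],10],[[1.18,0,0],[0,0,0],10]]'

```text
time: 21.68
tool_pos: [0.5082, -0.0223, 0.2174]
tool_rot: [0.017, 0.952, -0.063, 0.298]
contact_force: [-0.9, -0.9, -1.4]
gripper_width: 0.276
grasp_force: 61.5
```

>>> jog_arm --targets '[[[0,0,0],[0,0,0],10],[[0,0,0],[0,0,0],10],[[0,0,0],[0,0,0],10]]'

```text
time: 22.05
tool_pos: [0.5079, -0.0223, 0.2171]
tool_rot: [0.017, 0.952, -0.063, 0.298]
contact_force: [0.4, -0.3, -1.1]
gripper_width: 0.273
grasp_force: 61.5
```

```bash
python3 -c "
from h import *
print(where())"
```

```text
t 22.05 tip board mm [ 54.4 -55.3   4. ] rot err [-0.025  0.033 -0.021] F [-0.3  0.2  1.1]
```

The whole channel has been passed. Lifting out slowly along the board normal, then measuring the return.

>>> jog_arm --targets '[[[0,0,-0.05],[0,0,0],10],[[0,0,-0.16],[0,0,0],10],[[0,0,-0.32],[0,0,0],10],[[0,0,-0.6],[0,0,0],10],[[0,0,-1.2],[0,0,0],10],[[0,0,-2],[0,0,0],10],[[0,0,-2.8],[0,0,0],10],[[0,0,-3],[0,0,0],10]]'

```text
time: 23.05
tool_pos: [0.4658, -0.0171, 0.2813]
tool_rot: [0.018, 0.952, -0.063, 0.3]
contact_force: [0.4, 0.4, -1.8]
gripper_width: 0.275
grasp_force: 61.6
```

```bash
cat >> h.py <<'E'
_a=np.radians(72.24-180); _v=np.array([np.cos(_a),np.sin(_a),0]); RH=np.stack([np.cross(_v,[0,0,-1.]),_v,[0,0,-1.]],1)
E
python3 - <<'E'
from h import *
print(where(),pose()[1]); print(delta([.4173,-.3445,.344],RH))
# cup mouth from picture w4 (ring at ~ (317,177)), TCP pose then
im=cv2.imread("pics/w4.png"); T=np.eye(4); s={"tool_pos":[.4175131,-.34500207,.34374381]}
T[:3,:3]=R.from_quat([.988,-.156,.0,.001]).as_matrix(); T[:3,3]=s["tool_pos"]; T=T@np.array(camera_params("wrist")["hand_eye"])
h=cv2.cvtColor(im,cv2.COLOR_BGR2GRAY)[150:205,285:350]; m=(h>190).astype(np.uint8); n,l,st,c=cv2.connectedComponentsWithStats(m); i=1+np.argmax(st[1:,4]); ys,xs=np.where(l==i); (cx,cy),r=cv2.minEnclosingCircle(np.c_[xs,ys].astype(np.float32)); print(cx+285,cy+150,r,ray("wrist",T,cx+285,cy+150,.115),ray("wrist",T,cx+285+r,cy+150,.115))
E
```

```text
t 23.05 tip board mm [ 57.  -55.7  80.9] rot err [-0.022  0.003 -0.019] F [-0.8 -0.5  1.7] [ 0.46577066 -0.01706916  0.28130715]
(array([ 1.298, 13.228, -2.218]), array([-0.419, -4.357,  1.231]))
317.0 165.5 33.7676887512207 [ 0.42848348 -0.34720445  0.115     ] [ 0.41437853 -0.39067265  0.115     ]
```

>>> jog_arm --targets '[[[1,0.8,-1.4],[0,-0.3,0.1],10],[[1.8,2.5,-2.4],[-0.05,-1,0.3],10],[[1.9,4.5,-2.6],[-0.15,-2,0.55],10],[[1.8,6.8,-2.6],[-0.25,-3,0.85],10],[[1.6,9.1,-2.5],[-0.35,-3.8,1.1],10],[[1.4,11.4,-2.35],[-0.4,-4.2,1.2],10],[[1.3,12.9,-2.22],[-0.42,-4.35,1.23],10],[[1.3,13.23,-2.22],[-0.42,-4.35,1.23],10]]'

```text
time: 24.05
tool_pos: [0.417, -0.3465, 0.3395]
tool_rot: [-0.001, 0.988, -0.156, -0.003]
contact_force: [-0.3, 0.3, -1.7]
gripper_width: 0.272
grasp_force: 61.3
```

>>> jog_arm --targets '[[[0,0,0],[0,0,0],10],[[0,0,0],[0,0,0],10],[[0,0,0],[0,0,0],10],[[0,0,0],[0,0,0],10]]'

```text
time: 24.55
tool_pos: [0.4176, -0.3439, 0.342]
tool_rot: [0.0, 0.988, -0.154, -0.001]
contact_force: [-0.7, 0.3, -1.3]
gripper_width: 0.272
grasp_force: 61.3
```

Run:
```python
from h import *
s=state(); T=T_wc("wrist",s); im,d=grab_frame("wrist"); cv2.imwrite("pics/w8.png",im[...,::-1]); P=cloud("wrist",d,T)
print(s["time"],s["tool_pos"],delta([.4173,-.3445,.344],RH))
m=(abs(P[...,2]-.115)<.004)&(np.hypot(P[...,0]-.417,P[...,1]+.343)<.03)
q=P[m]; print(len(q),q.mean(0)); 
# circle fit of rim points: ring r 19..23, iterative
from scipy.optimize import least_squares
f=least_squares(lambda c:np.hypot(q[:,0]-c[0],q[:,1]-c[1])-.021,[.417,-.343],loss="soft_l1",f_scale=.001); print("cup centre",f.x, np.abs(f.fun).mean())
for z in(.16,.195): print(z,delta([.4173,-.3445,z],RH))
```

```text
24.55 [ 0.41763824 -0.34388298  0.34198129] (array([-0.006,  0.023, -0.085]), array([0.005, 0.016, 0.007]))
299 [ 0.41702783 -0.34340352  0.11421269]
cup centre [ 0.4176845  -0.34332501] 0.0011634658891102303
0.16 (array([0.011, 0.017, 7.275]), array([0.005, 0.016, 0.007]))
0.195 (array([0.008, 0.018, 5.875]), array([0.005, 0.016, 0.007]))
```

The cup centre measures (0.4177, -0.3433) and the probe axis is over it to within 1 mm. Lowering.

>>> jog_arm --targets '[[[0,0,0.8],[0,0,0],10],[[0,0,1.8],[0,0,0],10],[[0,0,2.8],[0,0,0],10],[[0,0,3.8],[0,0,0],10],[[0,0,4.8],[0,0,0],10],[[0,0,5.4],[0,0,0],10],[[0,0,5.8],[0,0,0],10],[[0,0,5.9],[0,0,0],10]]'

```text
time: 25.6
tool_pos: [0.4169, -0.3444, 0.1935]
tool_rot: [-0.0, 0.988, -0.154, -0.002]
contact_force: [-0.7, 0.1, -1.5]
gripper_width: 0.272
grasp_force: 61.3
```

>>> jog_arm --targets '[[[0,0,0.1],[0,0,0],10],[[0,0,0.3],[0,0,0],10],[[0,0,0.5],[0,0,0],10],[[0,0,0.7],[0,0,0],10],[[0,0,0.9],[0,0,0],10],[[0,0,1.1],[0,0,0],10],[[0,0,1.2],[0,0,0],10],[[0,0,1.2],[0,0,0],10]]'

```text
time: 26.6
tool_pos: [0.4168, -0.3443, 0.1637]
tool_rot: [-0.0, 0.988, -0.154, -0.002]
contact_force: [0.2, 0.6, -1.8]
gripper_width: 0.271
grasp_force: 61.3
```

Run:
```python
from h import *
s=state(); print(s["time"],s["tool_pos"],s["contact_force"],delta([.4175,-.344,.151],RH))
```

```text
26.6 [ 0.41679274 -0.34433816  0.16374827] [ 0.17568079  0.58280323 -1.76751445] (array([ 0.025, -0.022,  0.51 ]), array([0.001, 0.024, 0.001]))
```

>>> jog_arm --targets '[[[0.03,0,0.1],[0,0,0],10],[[0.03,0,0.2],[0,0,0],10],[[0.03,0,0.3],[0,0,0],10],[[0.03,0,0.38],[0,0,0],10],[[0.03,0,0.44],[0,0,0],10],[[0.03,0,0.48],[0,0,0],10],[[0.03,0,0.48],[0,0,0],10],[[0.03,0,0.48],[0,0,0],10]]'

```text
time: 27.6
tool_pos: [0.4176, -0.3447, 0.1521]
tool_rot: [0.0, 0.988, -0.154, -0.001]
contact_force: [0.1, 0.2, -2.0]
gripper_width: 0.275
grasp_force: 61.3
```

>>> jog_arm --targets '[[[0,0,0.02],[0,0,0],10],[[0,0,0.04],[0,0,0],10],[[0,0,0.06],[0,0,0],10],[[0,0,0.06],[0,0,0],10]]'

```text
time: 28.1
tool_pos: [0.4176, -0.3447, 0.1505]
tool_rot: [-0.0, 0.988, -0.154, -0.002]
contact_force: [0.1, -0.1, -1.2]
gripper_width: 0.273
grasp_force: 61.3
```

At the seat height (0.1505, as at the grasp). Opening.

>>> jog_arm --targets '[[[0,0,0],[0,0,0],40],[[0,0,0],[0,0,0],60],[[0,0,0],[0,0,0],100],[[0,0,0],[0,0,0],100],[[0,0,0],[0,0,0],100],[[0,0,0],[0,0,0],100],[[0,0,0],[0,0,0],100],[[0,0,0],[0,0,0],100]]'

```text
time: 29.1
tool_pos: [0.4175, -0.3447, 0.1505]
tool_rot: [-0.0, 0.988, -0.154, -0.001]
contact_force: [0.0, -0.2, 0.2]
gripper_width: 1.0
grasp_force: 0.0
```

>>> jog_arm --targets '[[[0,0,-0.5],[0,0,0],100],[[0,0,-1.2],[0,0,0],100],[[0,0,-2],[0,0,0],100],[[0,0,-3],[0,0,0],100],[[0,0,-4],[0,0,0],100],[[0,0,-5],[0,0,0],100],[[0,0,-5],[0,0,0],100],[[0,0,-5],[0,0,0],100]]'

```text
time: 30.1
tool_pos: [0.4178, -0.3446, 0.2753]
tool_rot: [-0.0, 0.988, -0.154, -0.002]
contact_force: [-0.1, -0.2, 0.1]
gripper_width: 1.002
grasp_force: 0.0
```

Run:
```python
from h import *
s=state(); print(s["time"],s["tool_pos"],s["gripper_width"],s["contact_force"]); T=T_wc("wrist",s); im,d=grab_frame("wrist"); cv2.imwrite("pics/w9.png",im[...,::-1]); P=cloud("wrist",d,T)
for z,r in((.195,.03),(.12,.035)):
    q=P[(im.max(2)<75)&(abs(P[...,2]-z)<.005)&(np.hypot(P[...,0]-.417,P[...,1]+.343)<r)]; print(z,len(q),np.median(q,0).round(4),cv2.minAreaRect(q[:,:2].astype(np.float32)*1000),cv2.minEnclosingCircle(q[:,:2].astype(np.float32)*1000))
```

```text
30.1 [ 0.41777119 -0.34458121  0.2752834 ] 1.0016876760087685 [-0.07119624 -0.15777119  0.14912116]
0.195 754 [ 0.4178 -0.345   0.1945] ((416.948974609375, -344.5366516113281), (23.00753402709961, 23.89153289794922), 72.83123779296875) ((416.91796875, -344.8564758300781), 15.773491859436035)
0.12 690 [ 0.4257 -0.3522  0.1196] ((418.48468017578125, -345.28814697265625), (48.085811614990234, 41.84398651123047), 71.79878234863281) ((416.9252014160156, -345.01275634765625), 25.6486873626709)
```

The probe is home: handle top 0.1945 (0.1944 at the start), flange and handle both at (0.417, -0.345), so it is upright. The gripper is clear. Handing in.

```bash
python3 -c "
from plant import *
print(job_done())"
```

```text
the job is handed in; nothing more can be done
None
```

The job is handed in, with no verdict shown: the needle probe went round the whole channel at about 3–4 cm/s with measured forces under about 2 N, and stands back in stand_a, upright and home; the moves stayed clear of everything else, though the other items' positions were not re-measured.

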